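# Screw the lid back on the fume filter pot

### The arm

A 7-joint arm with a two-finger parallel gripper is mounted at the origin on the work surface. World frame = base frame: x ahead of the robot, y to its left, z up, the work surface at z = 0. Lengths are in m, angles in rad, forces in N, time in s.
With the tool pointing down it reaches from about 0.4 to 0.85 m from the base axis. Payload 4.5 kg.
Tool frame: the origin (TCP) lies where the fingers leave the gripper's body, on its centre line; the fingertips stand 64 mm ahead of it and the grasp point (between the pads) lies 45 mm ahead of it; z points along the fingers, y is the direction in which the jaws open and shut (so a half turn about z gives the same grasp; the last joint's range is limited). The gripper opens to 88 mm and grips with 3 to 60 N. Pads are 18 mm wide; open, the fingers measure 123 mm over their backs; the gripper's body (75 mm by 187 mm) begins 45 mm behind the grasp point.
Start: joints at [-1.219, 0.689, -0.195, 1.565, 0.157, 0.902, -0.215], TCP at [0.195, 0.594, 0.303] pointing down, gripper open.
Joint ranges: [-3.01, 3.01], [-0.46, 2.08], [-1.47, 1.51], [0.13, 2.56], [-1, 4.14], [0.04, 2.09], [-2.66, 2.66]. Speed limits (rad/s): [2.57, 2.57, 3.14, 3.14, 3.14, 3.14, 3.14].

### API

Orientations are given as a unit quaternion [x, y, z, w].
In Python, from plant import monitor, snapshot, workorder, finder gives the robot as it stands.
- The arm moves only by the tool carry_out, never from a script. Its argument "motion" is one flat list of numbers, 6 for each row, row after row: the shift along the tool's x, y, z in cm, then the turn, a rotation vector about the tool's x, y, z in rad. In form: [x, y, z, rx, ry, rz, x, y, z, rx, ry, rz, ...]. A call has 1 to 8 rows; each row shifts and turns the commanded pose from where the row before left it, along the tool's axes as they then stand; what a row does not reach is not made up. A row lasts 1/8 s, in which the tool goes at most 62.5 mm and 10.7 degrees, less where a joint would pass 70% of its speed; a pose out of reach is approached as far as the arm can. A call with a gripper value outside its range is refused whole. "hand" is the finger opening in cm, from 0 to 8.81, set as the call begins (left out, the last holds). The fingers move at their own pace and stop on an object; "grip_force" is the grip in N (left out, the last holds). Time passes only in rows, so rows that do not move let the fingers close. It gives the time, the measured TCP pose, the force and the opening at its end, in the units of the state.
- monitor.get_state(): the state, without advancing time (a new reading comes with each control period).
- snapshot(name): name is "side" or "top" or "wrist"; returns a dict with "frame" (400x640x3 uint8, red, green, blue), "range_z" (400x640 float32, m along the optical axis (not along the pixel's ray), 0 where there is no reading), "fx", "fy", "cx", "cy" (pixels), "rvec" (rotation vector, rad) and "tvec" (3), from world to camera coordinates, as OpenCV has them; the wrist camera has in their place "hand_eye" (4x4, takes a point from camera to tool coordinates, whose origin is the TCP and whose axes are the flange's). Camera axes: x right, y down, z forward; pixel columns grow to the right and rows downward; lengths in m; the calibration is good to about 2 mm. A picture is of the moment at which its call begins: read the wrist's pose just before it.
- workorder.finish_job(): hands the job in, once; it reports no verdict.
Trained networks look in a picture, given as the dict that the camera call returned (one of the last four; its "shot" number tells which), for a name from the list of things; names that differ only in an ending like _2 or _b are one class to them, and where a whole thing is asked for, a point or a joint stands for the part that bears it (a point fixed in the world has none). Each returns a list of dicts, best first, with "p" (0 to 1); they miss things now and then, are a little off and sometimes report something else, mostly with a low value. They report only what shows in the picture. A call takes as long as a camera call. They do not tell look-alikes from the thing itself.
- finder.masks_of(picture, thing): "pixels" (400x640 bool, what is visible of it) and "extent" ([left, top, right, bottom] in pixels, round what is visible of it).
The state is a dict: "clock": time; "q": joint angles; "qd": joint speeds; "joint_torque": joint torques, N m; "tool_pos": TCP position; "eef_rot": TCP orientation; "contact_force": force on the tool from outside, world axes, zero at the start; "moment": the same for the moment, N m; "opening": opening from 0.0 (shut) to 1.0 (fully open).
Only numpy, scipy, OpenCV 4.12 (cv2) and the standard library are available. Lean on these libraries where they do the work, as an engineer would, in place of code of your own. Each camera call takes 0.05 s, during which the arm holds its last target. There are 200 camera calls.

### The job

The filter in the pot has been changed: pick up its heavy twist-on lid and close the pot. Set the lid level on the pot's neck, feel for the thread by turning it back (counter-clockwise from above) until it drops in, then screw it forward (clockwise) until it is fully home, and let go. Leave the other things on the bench where they are.

Things in the scene. Friction and masses are not known exactly. Their poses are not given: they have to be found in the camera images.
- lid: The loose dark-steel screw lid, lying skirt down on the bench; about 0.35 kg, 94 mm across, four-fold alike underneath. Origin: centre of the skirt's lower edge, z up. The skirt is 18.8 mm deep inside (bore 87 mm) under a 4 mm disc, whose top is thus 22.8 mm above the origin. A 14 mm thick upright grip bar runs across the disc along the lid's x axis
- lid_bar (a point): Middle of the top of the lid's grip bar, on the lid's axis, 56.8 mm above the lid's origin (34 mm above the disc); axes as the lid's. The bar is 86 mm long along x, 14 mm thick along y, and upright
- lid_lugs (a point): On the lid's axis, level with the four lugs inside the very foot of the skirt: at +x, +y, -x and -y, each 8.5 mm wide (12 degrees), 3 mm high, reaching 6 mm inwards. They run on the pot's threads. With 1.5 mm of play round the neck, the lid turns easily and drops and runs down by its own weight if it is not held up
- pot: The filter pot: aluminium, 104 mm across, fixed to the bench by a 130 mm square foot, with a black hose from its +x side down into the bench (to 135 mm from the axis). It cannot move. Origin: centre of the foot's underside, on the neck's axis, at bench level; z up. The neck on top is open, 72 mm across, 84 mm over its four threads
- pot_rim (a point): Centre of the open mouth, level with the rim, 150 mm above the bench. Four like threads stand round the neck; where they start differs each time and is not told by any axes: find it by feel. Clockwise from above each quarter has an upright stop rib (5 degrees), an entry gap (20 degrees) and a thread with a level crest (65 degrees) that runs up to the next rib
- pot_crest (a point): On the neck's axis, 143 mm above the bench: height of the lid's origin while its lugs lie on the thread crests. There it can only be turned back (counter-clockwise), off the thread's end into the gap; forward it runs against a rib that stands 3 mm above the crest. If the lugs come down on the ribs the lid stands at 146 mm; turning back drops it to the crests first
- pot_start (a point): On the neck's axis, 134.7 mm above the bench: height of the lid's origin once its lugs have dropped into the entry gaps, where the ribs block it from turning further back. From here 60 to 75 degrees forward (clockwise) draw it down under the threads
- pot_home (a point): On the neck's axis, 131.2 mm above the bench: height of the lid's origin when screwed fully home, its disc on the rim; the ribs stop it from turning on, some 10 degrees after it has come down
- vblock_a: Bystander: steel V-block 75 x 50 x 45 mm; origin under its centre
- lens_jar: Bystander: closed grey lens jar, 58 mm across, 72 mm tall; origin under its centre
- old_filter: Bystander: used pleated filter cartridge standing on end, 54 mm across, 110 mm tall; origin under its centre
- caliper: Bystander: slide caliper 180 mm long, lying; origin under its middle
- spanner: Bystander: open spanner 180 mm long, lying; origin under its middle
- blanks: Bystander: stack of aluminium blanks 90 x 60 x 12 mm; origin under its centre
- tape: Bystander: roll of tape lying flat, 96 mm across, 22 mm high; origin under its centre
Not all that is in view belongs to the job. What is meant by the lid is not yellow, and is the larger of those in its own colour.

How it is judged:
By the outcome, as a careful person would: the job done as asked, in the order asked, and still so for the second after the job is handed in, with the robot touching nothing.
It also fails if it takes over 61 s, if anything falls off the work surface, if the arm or the gripper's body presses on something with over 40 N, if the wrist force passes 120 N, or if a joint passes its speed limit or range.

## Working session

There is one attempt and no reset: what is moved stays moved. The work goes in short steps, Python scripts to look and compute and a tool call to move; the robot and the scene stay as the last step left them, time stands still between calls to the robot, and variables do not carry over. Pictures are saved under pics/ and viewed, about 8 in all and at most 12, crops included, and the job is handed in when it is done.

Besides the shell and the picture viewer there is one more tool, called after ">>>" in YAML: its name, and indented under it one key for each argument. carry_out: Moves the arm, as the interface text tells. Its arguments: {"type":"object","properties":{"motion":{"type":"array"},"hand":{"type":"number"},"grip_force":{"type":"number"}},"required":["motion"]}

```bash
mkdir -p pics; ls; cat > h.py <<'E'
import numpy as np, cv2
from scipy.spatial.transform import Rotation as R
from plant import monitor, snapshot, workorder, finder
def cloud(s, st=None):
    v,u=np.mgrid[0:400,0:640]; z=s["range_z"].astype(float)
    P=np.stack([(u-s["cx"])/s["fx"]*z,(v-s["cy"])/s["fy"]*z,z],-1)
    if "rvec" in s:
        M=R.from_rotvec(np.ravel(s["rvec"])).as_matrix(); W=(P-np.ravel(s["tvec"]))@M
    else:
        H=np.array(s["hand_eye"]); T=P@H[:3,:3].T+H[:3,3]
        W=T@R.from_quat(st["eef_rot"]).as_matrix().T+np.array(st["tool_pos"])
    W[z<=0]=np.nan
    return W
def save(s,n): cv2.imwrite(f"pics/{n}.png",s["frame"][...,::-1])
E
python3 - <<'E'
from h import *
st=monitor.get_state(); print({k:np.round(v,3).tolist() for k,v in st.items()})
t=snapshot("top"); save(t,"top1"); W=cloud(t)
for n in ["lid","pot"]:
    for d in finder.masks_of(t,n)[:4]:
        w=W[d["pixels"]]; w=w[~np.isnan(w[:,0])]
        print(n,d["p"],d["extent"],np.round(np.median(w,0),3),np.round(w.min(0),3),np.round(w.max(0),3))
s=snapshot("side"); save(s,"side1"); W=cloud(s)
for n in ["lid","pot"]:
    for d in finder.masks_of(s,n)[:4]:
        w=W[d["pixels"]]; w=w[~np.isnan(w[:,0])]
        print(n,d["p"],d["extent"],np.round(np.median(w,0),3),np.round(w.min(0),3),np.round(w.max(0),3))
cv2.imwrite("pics/both1.png",cv2.resize(np.vstack([t["frame"],s["frame"]])[...,::-1],(480,600)) if 0 else np.vstack([t["frame"],s["frame"]])[...,::-1][:,:,:])
E
```

```text
pics
{'clock': 0.0, 'q': [-1.219, 0.69, -0.195, 1.566, 0.157, 0.903, -0.215], 'qd': [0.001, -0.0, -0.001, 0.001, -0.001, -0.001, 0.0], 'joint_torque': [0.0, -52.755, -1.267, -15.343, -0.053, 0.006, 0.0], 'tool_pos': [0.195, 0.593, 0.302], 'eef_rot': [0.158, 0.987, -0.001, -0.0], 'contact_force': [0.277, -0.258, -0.178], 'moment': [-0.009, 0.045, 0.013], 'opening': 1.003}
lid 0.79 [266.2, 154.6, 281.0, 175.3] [0.722 0.174 0.017] [0.691 0.146 0.001] [0.763 0.209 0.046]
lid 0.68 [261.0, 188.2, 288.6, 215.5] [0.588 0.165 0.023] [ 0.545  0.123 -0.006] [0.644 0.221 0.062]
lid 0.67 [246.8, 226.1, 277.3, 249.7] [0.456 0.194 0.023] [ 0.412  0.149 -0.006] [0.512 0.249 0.064]
pot 0.6 [366.9, 188.4, 415.9, 244.1] [ 0.519 -0.222  0.061] [ 0.456 -0.329 -0.006] [ 0.671 -0.178  0.147]
pot 0.41 [188.0, 218.5, 206.4, 263.9] [0.449 0.437 0.009] [ 0.348  0.416 -0.004] [0.517 0.458 0.018]
lid 0.83 [287.0, 177.5, 311.9, 204.3] [0.585 0.162 0.025] [ 0.543  0.123 -0.002] [0.653 0.219 0.063]
lid 0.67 [318.5, 166.2, 336.0, 181.2] [0.719 0.172 0.018] [ 0.69   0.14  -0.004] [0.771 0.212 0.045]
lid 0.58 [253.3, 189.1, 277.0, 214.6] [0.452 0.185 0.024] [ 0.412  0.148 -0.001] [0.503 0.241 0.064]
pot 0.81 [334.0, 243.8, 390.9, 306.2] [ 0.501 -0.278  0.046] [ 0.454 -0.326 -0.008] [ 0.674 -0.154  0.125]
```

View pics/top1.png

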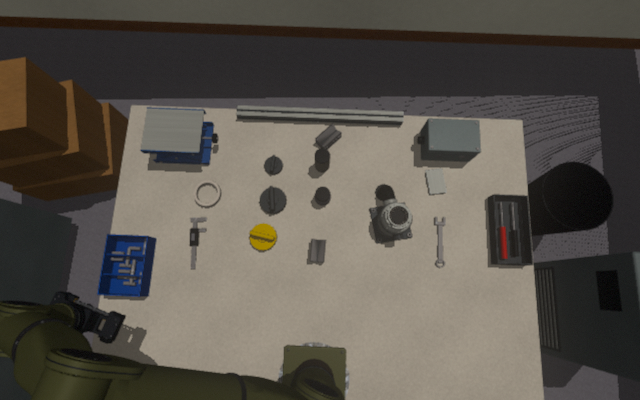

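View pics/side1.png

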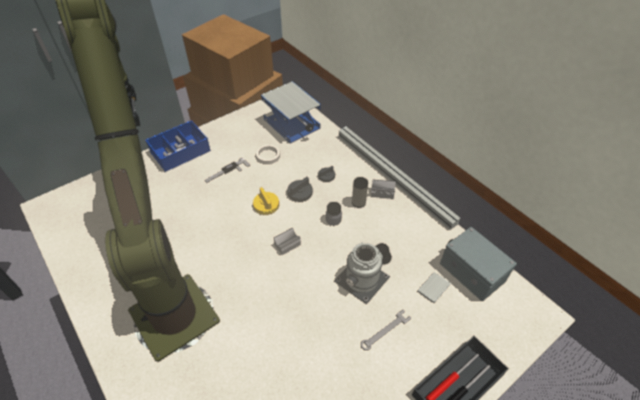

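The top view shows the dark lid at about (273,200), with a smaller dark look-alike at (274,165) and a yellow one at (263,237). The pot's mouth is at about (397,216). Next I'll measure the bar and the neck from the depth.

```bash
python3 - <<'E'
from h import *
for c in ["top","side"]:
    W=cloud(snapshot(c)); f=W.reshape(-1,3)
    b=f[(np.hypot(f[:,0]-.588,f[:,1]-.165)<.06)&(f[:,2]>.035)&(f[:,2]<.08)]
    m=(b.min(0)+b.max(0))/2; ang=cv2.fitLine(b[:,:2].astype(np.float32),cv2.DIST_L2,0,.01,.01).ravel()
    print(c,"bar",len(b),b.mean(0).round(4),np.degrees(np.arctan2(ang[1],ang[0])),b[:,2].max())
    l=f[(np.hypot(f[:,0]-.588,f[:,1]-.165)<.06)&(f[:,2]>.015)&(f[:,2]<.08)]
    print(" lid circle",cv2.minEnclosingCircle(l[:,:2].astype(np.float32)),)
    p=f[(np.abs(f[:,0]-.52)<.12)&(np.abs(f[:,1]+.25)<.1)&(f[:,2]>.142)&(f[:,2]<.16)]
    print(" rim",len(p),cv2.minEnclosingCircle(p[:,:2].astype(np.float32)),np.median(p[:,2]))
E
```

```text
top bar 111 [0.5902 0.1687 0.0539] 6.232924 0.06303614534135238
 lid circle ((0.5910042524337769, 0.16989505290985107), 0.04788439720869064)
 rim 242 ((0.5301330089569092, -0.253136545419693), 0.04226081073284149) 0.14629197470266506
side bar 137 [0.591  0.1684 0.0501] 6.5374603 0.06268392447897415
 lid circle ((0.5910574197769165, 0.1732724905014038), 0.051213186234235764)
 rim 264 ((0.5300801992416382, -0.2513796389102936), 0.04344987869262695) 0.14640536847324914
```

>>> carry_out:
  motion: [-3, -1.6, 0, 0, 0, 0, -4.3, -2.4, 0, 0, 0, 0, -4.5, -2.5, 0, 0, 0, 0, -4.5, -2.5, 0, 0, 0, 0, -4.5, -2.5, 0, 0, 0, 0, -4.5, -2.5, 0, 0, 0, 0, -4.5, -2.5, 0, 0, 0, 0, -4.5, -2.5, 0, 0, 0, 0]
  hand: 8.8

```text
clock: 1.4
tool_pos: [0.4629, 0.3048, 0.3029]
eef_rot: [0.158, 0.987, 0.0, 0.0]
contact_force: [0.2, 0.6, -0.0]
opening: 1.0
```

>>> carry_out:
  motion: [-4.5, -2.5, 0, 0, 0, 0, -4.5, -2.5, 0, 0, 0, 0, -4.5, -2.5, 0, 0, 0, 0, -3, -1.4, 0, 0, 0, 0, 0, 0, 2, 0, 0, -0.14, 0, 0, 2, 0, 0, -0.15, 0, 0, 2, 0, 0, -0.14, 0, 0, 0, 0, 0, 0]

```text
clock: 2.4
tool_pos: [0.5899, 0.1694, 0.2413]
eef_rot: [-0.055, 0.998, -0.0, -0.002]
contact_force: [0.2, 0.2, 0.4]
opening: 1.0
```

```bash
cat >> h.py <<'E'
def go(xyz, yaw, st=None):
    "delta in tool axes (cm, before turning), turn rz; yaw = world angle of tool y, deg"
    st=st or monitor.get_state(); Q=R.from_quat(st["eef_rot"]); M=Q.as_matrix()
    d=(np.array(xyz)-st["tool_pos"])@M*100
    cy=np.degrees(np.arctan2(M[1,1],M[0,1])); e=(yaw-cy+90)%180-90
    print("pos",np.round(st["tool_pos"],4),"yaw",round(cy,2),"tilt",M[:2,2].round(4),"q7",round(st["q"][6],2),"t",st["clock"])
    print("tool shift cm",d.round(2),"rz",round(-np.radians(e),3))
E
python3 - <<'E'
from h import *
st=monitor.get_state(); s=snapshot("wrist"); save(s,"w1"); f=cloud(s,st).reshape(-1,3)
near=np.hypot(f[:,0]-.591,f[:,1]-.1695)<.065
for lo,hi in [(.05,.065),(.018,.03)]:
    b=f[near&(f[:,2]>lo)&(f[:,2]<hi)]; 
    print(lo,len(b))
    if len(b): print(cv2.minAreaRect(b[:,:2].astype(np.float32)),cv2.minEnclosingCircle(b[:,:2].astype(np.float32)),np.median(b[:,2]))
go([.591,.1695,.09],96.3,st)
E
```

```text
0.05 1289
((0.5919666290283203, 0.1732492446899414), (0.0845130905508995, 0.013671975582838058), 6.9081621170043945) ((0.5919430255889893, 0.17405486106872559), 0.04247339442372322) 0.05598784997696807
0.018 4892
((0.5918149948120117, 0.1733415424823761), (0.09261497110128403, 0.09306508302688599), 8.403393745422363) ((0.5923429727554321, 0.17346882820129395), 0.04804248735308647) 0.022572570581992135
pos [0.5899 0.1694 0.2413] yaw 96.33 tilt [-0.0032 -0.0008] q7 1.01 t 2.4
tool shift cm [-1.600e-01  1.000e-02  1.513e+01] rz 0.001
```

View pics/w1.png

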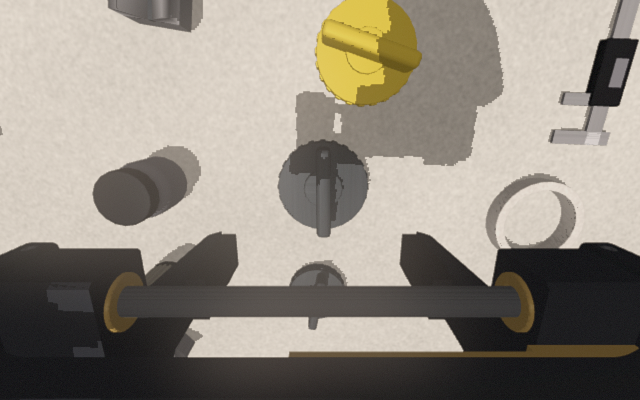

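The wrist view shows the lid centred at about (323,187), between the jaws, with the bar square to the closing direction. Now I go down and grip.

>>> carry_out:
  motion: [-0.2, 0.3, 3, 0, 0, -0.01, 0, 0, 4, 0, 0, 0, 0, 0, 3.5, 0, 0, 0, 0, 0, 2.5, 0, 0, 0, 0, 0, 1.5, 0, 0, 0, 0, 0, 0.5, 0, 0, 0, 0, 0, 0, 0, 0, 0]

```text
clock: 3.32
tool_pos: [0.5928, 0.1734, 0.0934]
eef_rot: [-0.061, 0.998, 0.0, 0.001]
contact_force: [-0.7, -0.1, 0.5]
opening: 0.999
```

>>> carry_out:
  motion: [0, 0, 0, 0, 0, 0, 0, 0, 0, 0, 0, 0, 0, 0, 0, 0, 0, 0, 0, 0, 0, 0, 0, 0, 0, 0, 0, 0, 0, 0, 0, 0, 0, 0, 0, 0]
  hand: 0
  grip_force: 40

```text
clock: 4.08
tool_pos: [0.5923, 0.1732, 0.0927]
eef_rot: [-0.061, 0.998, 0.0, -0.0]
contact_force: [-0.4, 0.8, 0.2]
opening: 0.342
```

```bash
python3 - <<'E'
from h import *
st=monitor.get_state(); print(st["contact_force"],st["moment"],st["opening"]*88)
go([.592,.172,.25],96.9,st)
s=snapshot("wrist"); f=cloud(s,st).reshape(-1,3)
b=f[(np.hypot(f[:,0]-.591,f[:,1]-.172)<.07)&(f[:,2]>.018)&(f[:,2]<.028)]; print(len(b),cv2.minEnclosingCircle(b[:,:2].astype(np.float32)))
E
```

```text
[-0.35890638  0.80629196  0.17181702] [0.01930748 0.01244538 0.02970066] 30.108351354967514
pos [0.5923 0.1732 0.0927] yaw 97.0 tilt [-0.      0.0001] q7 0.93 t 4.075
tool shift cm [  0.05  -0.11 -15.73] rz 0.002
8711 ((0.5910530090332031, 0.17388440668582916), 0.04744383320212364)
```

>>> carry_out:
  motion: [0, 0, 0.1, 0, 0, 0, 0, 0, 0, 0, 0, 0, 0, 0, 0, 0, 0, 0, 0, 0, 0, 0, 0, 0]

```text
clock: 4.62
tool_pos: [0.5923, 0.1734, 0.0916]
eef_rot: [-0.061, 0.998, 0.0, 0.0]
contact_force: [1.2, 1.2, -1.8]
opening: 0.158
```

>>> carry_out:
  motion: [0, 0, -0.5, 0, 0, 0, 0, 0, -1.5, 0, 0, 0, 0, 0, -2, 0, 0, 0, 0, 0, 0, 0, 0, 0]

```text
clock: 5.12
tool_pos: [0.5937, 0.1737, 0.1343]
eef_rot: [-0.061, 0.998, 0.001, 0.002]
contact_force: [0.0, 0.6, -3.5]
opening: 0.157
```

```bash
python3 - <<'E'
from h import *
st=monitor.get_state(); print(st["contact_force"],st["moment"],st["opening"]*88)
s=snapshot("wrist"); f=cloud(s,st).reshape(-1,3); z=st["tool_pos"][2]
b=f[(np.hypot(f[:,0]-.591,f[:,1]-.172)<.07)&(np.abs(f[:,2]-(z-.0695))<.015)]; print(len(b),cv2.minEnclosingCircle(b[:,:2].astype(np.float32)))
A=np.c_[b[:,:2]-b[:,:2].mean(0),np.ones(len(b))]; print("plane",np.linalg.lstsq(A,b[:,2],rcond=None)[0],"tcp above disc",z-np.median(b[:,2]))
go([.530,-.252,.30],65,st); print(np.round(st["q"],2))
E
```

```text
[ 0.03326744  0.57548108 -3.49890177] [0.06209822 0.01283426 0.02182776] 13.77531590767177
9584 ((0.5944536328315735, 0.1733219474554062), 0.04836352914571762)
plane [0.07703039 0.01061977 0.06517419] tcp above disc 0.06924710822571614
pos [0.5937 0.1737 0.1343] yaw 96.98 tilt [0.0043 0.0018] q7 0.95 t 5.125
tool shift cm [ 11.42 -41.46 -16.68] rz 0.558
[-0.2   0.92 -0.29  1.7   0.42  0.58  0.95]
```

>>> carry_out:
  motion: [0, 0, -1, 0, 0, 0.08, 0, 0, -2, 0, 0, 0.16, 0, 0, -2, 0, 0, 0.17, 0, 0, -2, 0, 0, 0.17, 0, 0, -2, 0, 0, 0.17, 0, 0, -2, 0, 0, 0.17, 0, 0, -2, 0, 0, 0.17, 0, 0, -2, 0, 0, 0.17]

```text
clock: 6.18
tool_pos: [0.5916, 0.1732, 0.2818]
eef_rot: [0.541, 0.841, -0.001, -0.001]
contact_force: [0.4, 0.6, -4.5]
opening: 0.154
```

>>> carry_out:
  motion: [0, 0, -1, 0, 0, 0.17, 0, 0, -0.5, 0, 0, 0.14, -1.5, -0.4, 0, 0, 0, 0, -3, -0.8, 0, 0, 0, 0, -4, -1.1, 0, 0, 0, 0, -4, -1.1, 0, 0, 0, 0, -4, -1.1, 0, 0, 0, 0, -4, -1.1, 0, 0, 0, 0]

```text
clock: 7.18
tool_pos: [0.5605, -0.0398, 0.2961]
eef_rot: [0.662, 0.75, -0.001, -0.0]
contact_force: [0.6, -0.2, -5.2]
opening: 0.155
```

```bash
python3 - <<'E'
from h import *
go([.530,-.252,.30],7)
E
```

```text
pos [ 0.5605 -0.0398  0.2961] yaw 7.17 tilt [-0.0017 -0.0006] q7 0.18 t 7.175
tool shift cm [-20.68  -5.68  -0.37] rz 0.003
```

>>> carry_out:
  motion: [-4.3, -1, 0, 0, 0, 0, -4.5, -1, -0.4, 0, 0, 0, -4.5, -1, 0, 0, 0, 0, -4.5, -1, 0, 0, 0, 0, -4.5, -1, 0, 0, 0, 0, -4.5, -1, 0, 0, 0, 0, -3, -0.7, 0, 0, 0, 0, -1.5, -0.3, 0, 0, 0, 0]

```text
clock: 8.18
tool_pos: [0.5284, -0.3593, 0.2999]
eef_rot: [0.663, 0.749, -0.001, -0.001]
contact_force: [0.5, -0.2, -3.9]
opening: 0.153
```

>>> carry_out:
  motion: [0, 0, 0, 0, 0, 0, 0, 0, 0, 0, 0, 0]

```text
clock: 8.43
tool_pos: [0.5314, -0.3542, 0.3004]
eef_rot: [0.661, 0.75, 0.001, -0.001]
contact_force: [-0.2, 1.6, -3.8]
opening: 0.156
```

```bash
python3 - <<'E'
from h import *
st=monitor.get_state(); s=snapshot("wrist"); save(s,"w2"); W=cloud(s,st); f=W.reshape(-1,3)
b=f[(np.abs(f[:,0]-.53)<.08)&(np.abs(f[:,1]+.252)<.07)&(f[:,2]>.146)&(f[:,2]<.156)]; print(len(b))
if len(b)>5:
  h=cv2.convexHull(b[:,:2].astype(np.float32)); print(cv2.minEnclosingCircle(h),cv2.minAreaRect(h),np.median(b[:,2]))
go([.53,-.252,.3],7,st)
E
```

```text
2343
((0.5306500196456909, -0.25007662177085876), 0.041855569928884506) ((0.5309969186782837, -0.2497483491897583), (0.07145106792449951, 0.07062749564647675), 7.283238410949707) 0.14955085979401725
pos [ 0.5314 -0.3542  0.3004] yaw 7.22 tilt [-0.0002  0.0023] q7 0.67 t 8.425
tool shift cm [10.16  1.15  0.06] rz 0.004
```

View pics/w2.png

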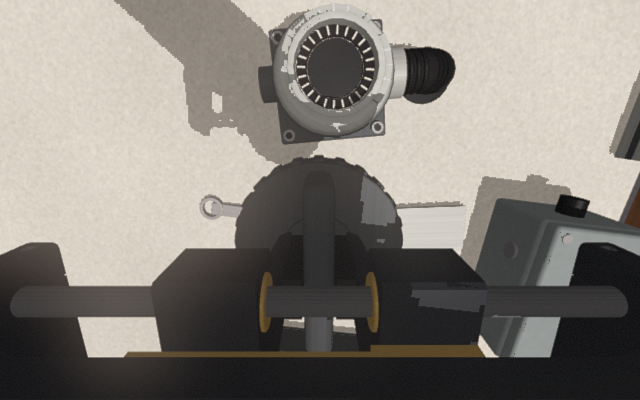

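The wrist view shows the pot's mouth at about (335,67) with the filter in it, and the held lid at about (320,235), gripped across the bar. I'll fit both circles in this one frame so any camera offset cancels out.

```bash
cat >> h.py <<'E'
from scipy.optimize import least_squares
def circ(p,r,front=None):
    h=cv2.convexHull(p.astype(np.float32))[:,0]
    if front is not None: h=h[front(h)]
    q=least_squares(lambda c:np.hypot(*(h-c[:2]).T)-c[2],[*p.mean(0),r],loss="soft_l1",f_scale=.0007).x
    q2=least_squares(lambda c:np.hypot(*(h-c).T)-r,q[:2],loss="soft_l1",f_scale=.0007).x
    return q.round(4),q2.round(4),len(h)
E
python3 - <<'E'
from h import *
st=monitor.get_state(); s=snapshot("wrist"); W=cloud(s,st)
T=(W-np.array(st["tool_pos"]))@R.from_quat(st["eef_rot"]).as_matrix()   # tool axes
f=T.reshape(-1,3); z=st["tool_pos"][2]
p=f[(np.abs(f[:,2]-(z-.150))<.0025)&(np.hypot(f[:,0]-.105,f[:,1])<.05)]
print("rim tool xy",circ(p[:,:2],.036),np.median(p[:,2]))
l=f[(np.abs(f[:,2]-.069)<.003)&(np.hypot(f[:,0],f[:,1])<.06)]
print("lid tool xy",circ(l[:,:2],.047,lambda h:h[:,0]>.01),np.median(l[:,2]))
b=f[(f[:,2]>.0335)&(f[:,2]<.0385)&(np.abs(f[:,1])<.012)&(np.abs(f[:,0])<.06)]
print("bar",len(b),b.min(0),b.max(0),np.median(b,0),cv2.fitLine(b[:,:2].astype(np.float32),cv2.DIST_L2,0,.01,.01).ravel())
# disc tilt
d=l[l[:,0]>.015]; print("disc plane",np.linalg.lstsq(np.c_[d[:,:2],np.ones(len(d))],d[:,2],rcond=None)[0])
print(st["tool_pos"],st["clock"])
E
```

```text
rim tool xy (array([0.1031, 0.0122, 0.0357]), array([0.1031, 0.012 ]), 44) 0.15108510487710747
lid tool xy (array([-0.0005,  0.0001,  0.0466]), array([-0.001 ,  0.0001]), 36) 0.06911320217033591
bar 4112 [-0.040846   -0.01189086  0.0335253 ] [0.04238848 0.01190907 0.0384995 ] [1.25504151e-02 3.82826909e-05 3.55263850e-02] [9.9999952e-01 9.8360295e-04 8.4168212e-03 1.7644935e-04]
disc plane [0.00839684 0.00229116 0.06889176]
[ 0.53152409 -0.35410276  0.30052063] 8.475
```

>>> carry_out:
  motion: [1.5, 0.2, 0, 0, 0, 0, 2.5, 0.3, 0, 0, 0, 0, 2.5, 0.3, 0, 0, 0, 0, 2.3, 0.2, 0.5, 0, 0, 0, 1.3, 0.2, 1.5, 0, 0, 0, 0.2, 0, 2, 0, 0, 0, 0, 0, 1, 0, 0, 0, 0, 0, 0, 0, 0, 0]

```text
clock: 9.52
tool_pos: [0.5299, -0.252, 0.2503]
eef_rot: [0.662, 0.749, -0.0, -0.001]
contact_force: [-0.8, -0.5, -4.3]
opening: 0.154
```

>>> carry_out:
  motion: [0, 0, 0, 0, 0, 0, 0, 0, 0, 0, 0, 0]

```text
clock: 9.78
tool_pos: [0.5304, -0.253, 0.2514]
eef_rot: [0.662, 0.749, 0.0, 0.001]
contact_force: [-0.8, 0.5, -4.4]
opening: 0.156
```

```bash
python3 - <<'E'
from h import *
st=monitor.get_state(); P=np.array([0.53152409,-0.35410276])
a=np.radians(7.22); t=P+.1033*np.array([-np.sin(a),np.cos(a)])+.0121*np.array([np.cos(a),np.sin(a)])
print("target",t); go([*t,.2376],7.2,st); print(st["contact_force"],np.round(st["q"],2))
E
```

```text
target [ 0.53054545 -0.25010111]
pos [ 0.5304 -0.253   0.2514] yaw 7.03 tilt [ 0.0014 -0.0005] q7 0.53 t 9.775
tool shift cm [0.29 0.05 1.38] rz -0.003
[-0.78301601  0.50299908 -4.35331795] [ 0.34  0.7   0.05  1.74 -0.05  0.7   0.53]
```

>>> carry_out:
  motion: [0.3, 0, 0.4, 0, 0, 0, 0, 0, 0.4, 0, 0, 0, 0, 0, 0.2, 0, 0, 0, 0, 0, 0, 0, 0, 0, 0, 0, 0, 0, 0, 0]

```text
clock: 10.4
tool_pos: [0.5298, -0.2498, 0.2407]
eef_rot: [0.662, 0.749, 0.0, 0.0]
contact_force: [-0.2, 0.7, -3.3]
opening: 0.154
```

```bash
python3 - <<'E'
from h import *
st=monitor.get_state(); go([.5305,-.2501,.2346],7.2,st)
for i in range(2):
  s=snapshot("side"); st=monitor.get_state(); print(np.round(st["tool_pos"],4),np.round(st["contact_force"],2),np.round(st["moment"],2))
E
```

```text
pos [ 0.5298 -0.2498  0.2407] yaw 7.04 tilt [ 0.0001 -0.    ] q7 0.53 t 10.4
tool shift cm [-0.04  0.07  0.61] rz -0.003
[ 0.5298 -0.2498  0.2408] [ 0.8  -0.82 -3.96] [-0.07  0.08 -0.  ]
[ 0.5298 -0.2498  0.2408] [ 0.27  0.37 -4.82] [-0.11  0.15 -0.02]
```

>>> carry_out:
  motion: [0, 0.05, 0.2, 0, 0, 0, 0, 0, 0.2, 0, 0, 0, 0, 0, 0.1, 0, 0, 0, 0, 0, 0, 0, 0, 0]

```text
clock: 11.0
tool_pos: [0.5302, -0.2496, 0.2356]
eef_rot: [0.662, 0.749, -0.0, -0.0]
contact_force: [-0.5, 0.3, -3.8]
opening: 0.156
```

>>> carry_out:
  motion: [0, 0, 0.15, 0, 0, 0, 0, 0, 0, 0, 0, 0, 0, 0, 0, 0, 0, 0]

```text
clock: 11.38
tool_pos: [0.5303, -0.2497, 0.2346]
eef_rot: [0.662, 0.749, 0.0, 0.0]
contact_force: [-1.1, 0.5, 2.0]
opening: 0.154
```

Contact at TCP z 0.2346 is the crest height. Now I turn back (CCW) with a light press.

>>> carry_out:
  motion: [0, 0, 0.04, 0, 0, -0.04, 0, 0, 0, 0, 0, -0.06, 0, 0, 0, 0, 0, -0.06, 0, 0, 0, 0, 0, -0.06, 0, 0, 0, 0, 0, -0.06]

```text
clock: 12.0
tool_pos: [0.5312, -0.2499, 0.2346]
eef_rot: [0.55, 0.835, 0.0, 0.001]
contact_force: [-0.2, 0.7, 3.2]
opening: 0.154
```

```bash
cat >> h.py <<'E'
def rep():
    st=monitor.get_state(); go([.5303,-.2498,.2263],7,st); print("F",np.round(st["contact_force"],1),"M",np.round(st["moment"],2),"op",round(st["opening"],3))
E
python3 -c "from h import *; rep()"
```

```text
pos [ 0.5312 -0.2499  0.2346] yaw 23.26 tilt [ 0.0028 -0.0007] q7 0.73 t 12.0
tool shift cm [ 0.05 -0.08  0.83] rz 0.284
F [-0.2  0.7  3.2] M [ 0.05  0.08 -0.15] op 0.154
```

>>> carry_out:
  motion: [0, 0, 0.02, 0, 0, -0.06, 0, 0, 0, 0, 0, -0.06, 0, 0, 0, 0, 0, -0.06, 0, 0, 0, 0, 0, -0.06]

```text
clock: 12.5
tool_pos: [0.5314, -0.2499, 0.2346]
eef_rot: [0.446, 0.895, 0.0, 0.002]
contact_force: [-0.3, 1.4, 4.4]
opening: 0.151
```

>>> carry_out:
  motion: [0, 0, 0, 0, 0, -0.06, 0, 0, 0, 0, 0, -0.06, 0, 0, 0, 0, 0, -0.06, 0, 0, 0, 0, 0, -0.06]

```text
clock: 13.0
tool_pos: [0.5308, -0.2495, 0.2336]
eef_rot: [0.335, 0.942, 0.0, 0.001]
contact_force: [0.0, 1.1, -3.9]
opening: 0.151
```

```bash
python3 -c "from h import *; rep()"
```

```text
pos [ 0.5308 -0.2495  0.2336] yaw 50.8 tilt [0.0014 0.0002] q7 1.07 t 13.0
tool shift cm [ 0.02 -0.06  0.73] rz 0.764
F [ 0.   1.1 -3.9] M [-0.01  0.04 -0.01] op 0.151
```

It dropped at yaw ≈ 50°. I'm lowering it into the gaps.

>>> carry_out:
  motion: [0, 0, 0.15, 0, 0, 0, 0, 0, 0.2, 0, 0, 0, 0, 0, 0.2, 0, 0, 0, 0, 0, 0, 0, 0, 0]

```text
clock: 13.5
tool_pos: [0.5301, -0.2496, 0.2277]
eef_rot: [0.337, 0.941, 0.0, -0.0]
contact_force: [0.2, 0.7, -3.5]
opening: 0.157
```

>>> carry_out:
  motion: [0, 0, 0.15, 0, 0, 0, 0, 0, 0.05, 0, 0, 0, 0, 0, 0, 0, 0, 0]

```text
clock: 13.88
tool_pos: [0.5303, -0.2497, 0.2263]
eef_rot: [0.337, 0.941, 0.0, 0.0]
contact_force: [-0.8, 0.2, -1.7]
opening: 0.158
```

```bash
python3 -c "from h import *; rep()"
```

```text
pos [ 0.5303 -0.2497  0.2263] yaw 50.59 tilt [ 0.0003 -0.0001] q7 1.07 t 13.875
tool shift cm [-0.01 -0.01  0.  ] rz 0.761
F [-0.8  0.2 -1.7] M [ 0.06  0.1  -0.  ] op 0.158
```

>>> carry_out:
  motion: [0, 0, 0.02, 0, 0, 0.06, 0, 0, 0.02, 0, 0, 0.08, 0, 0, 0.02, 0, 0, 0.08, 0, 0, 0.02, 0, 0, 0.08]

```text
clock: 14.38
tool_pos: [0.531, -0.2501, 0.2261]
eef_rot: [0.475, 0.88, 0.0, 0.001]
contact_force: [0.3, -0.6, -0.2]
opening: 0.156
```

```bash
python3 -c "from h import *; rep()"
```

```text
pos [ 0.531  -0.2501  0.2261] yaw 33.27 tilt [ 0.0022 -0.0011] q7 0.85 t 14.375
tool shift cm [ 0.06 -0.04 -0.02] rz 0.459
F [ 0.3 -0.6 -0.2] M [-0.28  0.19  0.03] op 0.156
```

>>> carry_out:
  motion: [0, 0, 0, 0, 0, 0.08, 0, 0, 0.02, 0, 0, 0.08, 0, 0, 0.02, 0, 0, 0.08, 0, 0, 0.02, 0, 0, 0.08]

```text
clock: 14.88
tool_pos: [0.5303, -0.2495, 0.2246]
eef_rot: [0.609, 0.793, 0.0, 0.0]
contact_force: [0.3, -0.2, -3.4]
opening: 0.154
```

>>> carry_out:
  motion: [0, 0, 0.03, 0, 0, 0.08, 0, 0, 0.03, 0, 0, 0.08, 0, 0, 0.03, 0, 0, 0.08, 0, 0, 0.03, 0, 0, 0.08]

```text
clock: 15.38
tool_pos: [0.5303, -0.2494, 0.2233]
eef_rot: [0.728, 0.686, 0.0, -0.0]
contact_force: [-0.4, 0.5, -4.0]
opening: 0.159
```

```bash
python3 -c "from h import *; rep()"
```

```text
pos [ 0.5303 -0.2494  0.2233] yaw -3.4 tilt [0.0001 0.0004] q7 0.41 t 15.375
tool shift cm [-0.04 -0.   -0.3 ] rz -0.181
F [-0.4  0.5 -4. ] M [-0.08  0.07  0.02] op 0.159
```

>>> carry_out:
  motion: [0, 0, 0.04, 0, 0, 0.06, 0, 0, 0.03, 0, 0, 0.06, 0, 0, 0, 0, 0, 0.06, 0, 0, 0, 0, 0, 0]

```text
clock: 15.88
tool_pos: [0.5305, -0.2494, 0.2228]
eef_rot: [0.785, 0.619, 0.0, 0.0]
contact_force: [0.6, 0.0, -2.9]
opening: 0.158
```

```bash
python3 -c "from h import *; rep()"
```

```text
pos [ 0.5305 -0.2494  0.2228] yaw -13.52 tilt [0.0005 0.    ] q7 0.28 t 15.875
tool shift cm [-0.04 -0.01 -0.35] rz -0.358
F [ 0.6  0.  -2.9] M [-0.07 -0.02  0.  ] op 0.158
```

Height is at home. I keep turning until the stop is felt.

>>> carry_out:
  motion: [0, 0, 0.02, 0, 0, 0.05, 0, 0, 0, 0, 0, 0.05, 0, 0, 0, 0, 0, 0]

```text
clock: 16.25
tool_pos: [0.5308, -0.2493, 0.2228]
eef_rot: [0.815, 0.579, 0.0, 0.0]
contact_force: [1.0, 1.0, -0.1]
opening: 0.156
```

```bash
python3 -c "from h import *; rep()"
```

```text
pos [ 0.5308 -0.2493  0.2228] yaw -19.22 tilt [ 0.0008 -0.0002] q7 0.21 t 16.25
tool shift cm [-0.07 -0.03 -0.35] rz -0.458
F [ 1.   1.  -0.1] M [ 0.07 -0.07  0.58] op 0.156
```

>>> carry_out:
  motion: [0, 0, 0, 0, 0, 0.04, 0, 0, 0, 0, 0, 0]

```text
clock: 16.5
tool_pos: [0.5308, -0.2493, 0.2228]
eef_rot: [0.827, 0.563, 0.0, 0.0]
contact_force: [2.1, 1.7, -0.5]
opening: 0.159
```

```bash
python3 -c "from h import *; rep()"
```

```text
pos [ 0.5308 -0.2493  0.2228] yaw -21.51 tilt [ 0.0008 -0.0001] q7 0.19 t 16.5
tool shift cm [-0.07 -0.02 -0.35] rz -0.498
F [ 2.1  1.7 -0.5] M [ 0.2  -0.18  0.95] op 0.159
```

>>> carry_out:
  motion: [0, 0, 0, 0, 0, 0.05, 0, 0, 0, 0, 0, 0]

```text
clock: 16.75
tool_pos: [0.5307, -0.2496, 0.2228]
eef_rot: [0.841, 0.541, 0.0, 0.0]
contact_force: [2.1, 1.4, 1.3]
opening: 0.16
```

```bash
cat > bar.py <<'E'
from h import *
rep(); st=monitor.get_state(); s=snapshot("wrist"); save(s,"w3"); W=cloud(s,st)
T=((W-np.array(st["tool_pos"]))@R.from_quat(st["eef_rot"]).as_matrix()).reshape(-1,3); b=T[(W[...,2].ravel()>.183)&(W[...,2].ravel()<.193)&(np.abs(T[:,1])<.011)&(np.abs(T[:,0])<.06)&(T[:,0]>.011)]
if len(b): r=cv2.fitLine(b[:,:2].astype(np.float32),cv2.DIST_HUBER,0,.01,.01).ravel(); print(len(b),"bar angle in tool deg",np.degrees(np.arctan(r[1]/r[0])),b.min(0),b.max(0))
E
python3 bar.py
```

```text
pos [ 0.5307 -0.2496  0.2228] yaw -24.46 tilt [ 0.0009 -0.0003] q7 0.15 t 16.75
tool shift cm [-0.04 -0.03 -0.35] rz -0.549
F [2.1 1.4 1.3] M [ 0.14 -0.29  1.07] op 0.16
2302 bar angle in tool deg -6.9640493 [ 0.01103331 -0.01080209  0.03300897] [0.04277611 0.00592356 0.03981218]
```

The stop is felt: the bar now lags the jaws by 7° and the torque levels off near 1 N·m. I back off the wind-up, release and rise.

>>> carry_out:
  motion: [0, 0, -0.02, 0, 0, -0.1, 0, 0, 0, 0, 0, 0]

```text
clock: 17.05
tool_pos: [0.5304, -0.2498, 0.2228]
eef_rot: [0.814, 0.581, 0.0, 0.0]
contact_force: [2.3, 1.6, 0.4]
opening: 0.157
```

>>> carry_out:
  motion: [0, 0, 0, 0, 0, 0, 0, 0, 0, 0, 0, 0, 0, 0, 0, 0, 0, 0, 0, 0, 0, 0, 0, 0, 0, 0, 0, 0, 0, 0, 0, 0, 0, 0, 0, 0]
  hand: 5

```text
clock: 17.8
tool_pos: [0.5302, -0.2496, 0.2228]
eef_rot: [0.813, 0.583, 0.0, -0.0]
contact_force: [0.1, 0.0, 0.0]
opening: 0.566
```

```bash
python3 bar.py
```

```text
pos [ 0.5302 -0.2496  0.2228] yaw -18.74 tilt [-0.      0.0001] q7 0.22 t 17.8
tool shift cm [-0.02  0.01 -0.35] rz -0.449
F [0.1 0.  0. ] M [-0.06  0.08  0.01] op 0.566
2297 bar angle in tool deg -1.6885318 [ 0.01101916 -0.00750255  0.03329954] [0.04294965 0.00677212 0.03974483]
```

>>> carry_out:
  motion: [0, 0, -1, 0, 0, 0, 0, 0, -2, 0, 0, 0, 0, 0, -3, 0, 0, 0, 0, 0, -3, 0, 0, 0, -1, 0, -3, 0, 0, 0, -3, 0, -2, 0, 0, 0, -2, 0, 0, 0, 0, 0, 0, 0, 0, 0, 0, 0]

```text
clock: 18.85
tool_pos: [0.5097, -0.308, 0.3622]
eef_rot: [0.814, 0.581, -0.001, -0.0]
contact_force: [0.3, 0.0, -1.0]
opening: 0.564
```

```bash
python3 - <<'E'
from h import *
rep(); st=monitor.get_state(); s=snapshot("wrist"); save(s,"w4"); f=cloud(s,st).reshape(-1,3)
n=np.hypot(f[:,0]-.5305,f[:,1]+.2497)<.055
d=f[n&(f[:,2]>.145)&(f[:,2]<.163)]; b=f[n&(f[:,2]>.18)&(f[:,2]<.197)]
print("disc",circ(d[:,:2],.047),"z",np.median(d[:,2]),"bar",cv2.minAreaRect(b[:,:2].astype(np.float32)),np.median(b[:,2]))
t=d[np.hypot(d[:,0]-.5305,d[:,1]+.2497)<.045]; t=t[t[:,2]>.151]; print(np.linalg.lstsq(np.c_[t[:,:2]-t[:,:2].mean(0),np.ones(len(t))],t[:,2],rcond=None)[0])
E
```

```text
pos [ 0.5097 -0.308   0.3622] yaw -18.94 tilt [-0.0013 -0.0001] q7 0.28 t 18.85
tool shift cm [ 6.18  0.08 13.59] rz -0.453
F [ 0.3  0.  -1. ] M [-0.01  0.01  0.06] op 0.564
disc (array([ 0.5303, -0.2501,  0.0481]), array([ 0.5305, -0.2498]), 46) z 0.15383959287472715 bar ((0.5303546786308289, -0.2501550018787384), (0.08510240912437439, 0.01400721911340952), 72.82745361328125) 0.18723134283757958
[-0.00211577 -0.00242138  0.15452868]
```

View pics/w4.png

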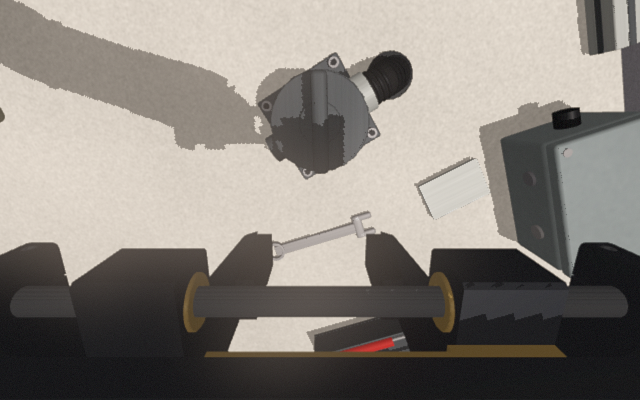

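The lid sits level on the pot at about (320,120). The disc top reads 0.154 m, which is the home height, and nothing is touching it.

```bash
python3 -c "
from h import *
print(workorder.finish_job())"
```

```text
the job is handed in; nothing more can be done
None
```

The lid is screwed fully home on the pot. I let go of it and handed the job in at about 19 s of robot time.

- **Pick-up and seating:** I gripped the larger dark lid by its bar and set it level on the neck. It first touched at the crest height.
- **Finding the thread:** I turned it back about 43° until it dropped in, then lowered it to the start height.
- **Screwing home:** I turned it forward about 68° until it met the stop. There the torque levelled off near 1 N·m and the bar lagged the jaws by about 7°. I undid that twist before opening the fingers, and the lid did not turn back.

**Last checks:** All of these agreed with what they should be:
- The disc top reads 0.154 m, as expected when home.
- The lid is level to within 0.2° and centred on the neck to within 1 mm.
- The bar's angle was the same after release, to within 0.5°.
- The gripper is clear of the lid and touches nothing.

No check failed. I did not measure the other things on the bench again at the end, but the arm touched none of them.

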